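# Set the running clearance of a ring fixture

## Robot

A 6-joint arm with a two-finger parallel gripper is mounted at the origin on a cart in front of the work surface, level with it; the furniture and walls round the work are solid. World frame = base frame: x ahead of the robot, y to its left, z up, the work surface at z = 0. Lengths are in m, angles in rad, forces in N, time in s.
With the tool pointing down it reaches from about 0.375 to 0.9 m from the base axis. Payload 3.1 kg.
Tool frame: the origin (TCP) lies between the finger pads; the fingertips stand 8 mm ahead of it and the grasp point (between the pads) lies 11 mm behind it; z points along the fingers, y is the line along which they close (so a half turn about z gives the same grasp; the last joint's range is limited). The gripper opens to 85 mm and grips with 20 to 120 N. Pads are 22 mm wide; open, the fingers measure 114 mm over their backs; the gripper's body (76 mm by 85 mm) begins 54 mm behind the grasp point. The pads swing forward as they close: fully open they stand 13 mm farther back than shut.
Start: joints at [1.06, 0.527, 1.433, -0, 1.181, -0.178], TCP at [0.204, 0.591, 0.239] pointing down, gripper open.
Joint ranges: [-3.08, 3.08], [-0.75, 2.2], [0.22, 2.44], [-1.43, 4.57], [0, 2.65], [-2.85, 2.85]. Speed limits (rad/s): [2.79, 2.79, 3.14, 3.14, 3.14, 3.14].

## Interface

Orientations are given as a unit quaternion [x, y, z, w].
In Python, from station import readout, cams, sign_off gives the robot as it stands.
- The arm moves only by the tool send_rows, never from a script. Its argument "commands" is text: rows parted by semicolons, each of 5 numbers parted by spaces: the finger opening in mm, from 0 to 85.4, then the shift along the tool's x, y, z each as a share of 0.02 m, from -1 to 1, then the turn about the tool's z as a share of 4 degrees, from -1 to 1. In form: grip dx dy dz spin; .... A call has 1 to 20 rows; each row shifts and turns the commanded pose from where the row before left it, along the tool's axes as they then stand; what a row does not reach is not made up. A row lasts 1/12 s, in which the tool goes at most 41.7 mm and 7.16 degrees, less where a joint would pass 70% of its speed; a pose out of reach is approached as far as the arm can. A call with a number of a shift or a turn outside -1 to 1 is refused whole. A call with a gripper value outside its range is refused whole. The fingers move at their own pace and stop on an object; "grip_force" is the grip in N (left out, the last holds). Time passes only in rows, so rows that do not move let the fingers close. It gives the time, the measured TCP pose, the force, the opening and the grip force at its end, in the units of the state.
- readout.sense(): the state, without advancing time (a new reading comes with each control period).
- cams.snapshot(name): name is "scene" or "side" or "wrist"; returns a dict with "pixels" (420x560x3 uint8, red, green, blue), "intrinsics" (3x3 intrinsics, pixels), "eye" and "rotation" of the camera in the world. Camera axes: x right, y down, z forward; pixel columns grow to the right and rows downward; lengths in m; the calibration is good to about 2 mm. A picture is of the moment at which its call begins. There is no depth.
- sign_off(): hands the job in; it is judged then, once.
The state is a dict: "t": time; "q": joint angles; "qd": joint speeds; "tau": joint torques, N m; "tcp_pos": TCP position; "tool_rot": TCP orientation; "force": force on the tool from outside, world axes, zero at the start; "ft_torque": the same for the moment, N m; "finger_gap": opening from 0.0 (shut) to 1.0 (fully open); "gripper_force": force on a finger pad.
Only numpy, scipy, OpenCV 4.12 (cv2) and the standard library are available. Lean on these libraries where they do the work, as an engineer would, in place of code of your own. Each camera call takes 0.05 s, during which the arm holds its last target. There are 200 camera calls.

## Task

Slide the plain steel spacer ring over the fixture's upright spindle until it lies flat on the base plate, and let go of it. Then turn the thumbscrew clockwise until it seats, back it off a quarter turn so that the clamp jaw leaves running clearance, and keep hold of the thumbscrew there: finish still gripping it, so that a colleague can set the lock. Leave everything else on the bench where it is.

Things in the scene. Friction and masses are not known exactly. Their poses are not given: they have to be found in the camera images.
- ring: loose plain steel spacer ring lying flat on the bench, outer diameter 40 mm, bore 21 mm, 18 mm high, about 80 g; origin at the centre of its underside, z up along its axis. It lies in one of three places shared with a ball bearing (68 mm) and a solid black lens cap (43 mm)
- fixture: ring fixture, fixed to the bench: aluminium base plate 70 x 170 x 10 mm, origin at the centre of its underside, long side along its y axis, z up. The spindle stands on its -y half; on its +y half a grey clamp housing 44 x 48 mm, top 36 mm above the bench, centred 52 mm from the origin along y, carries the thumbscrew on top
- jaw_nose (a point): middle of the front face of the steel clamp jaw that comes out of the housing towards the spindle; nose 18 mm wide, reaching from 2.5 to 15.5 mm above the plate. Turning the thumbscrew clockwise advances it 2 mm per rad; seated, it stands 20.5 mm from the spindle's axis, about touching the ring
- spindle_foot (a point): where the spindle's axis meets the top of the base plate (10 mm above the bench); the ring's underside centre belongs here. Axes as the fixture's
- spindle_top (a point): tip of the upright fixed steel spindle on its axis, 36 mm above the plate; the spindle is 18 mm in diameter for its lower 30 mm and tapers to 11 mm at the tip (1.5 mm clearance all round in the ring's bore)
- wing: flat upright steel spade head of the thumbscrew, the part to grip: 40 mm long along its x axis, 9 mm thick along its y axis, 22 mm high (lowest part only 26 mm long), over a round collar of 25 mm diameter. Origin on the screw's vertical axis, 11 mm below the head's top and 11 mm above the collar; z up. It turns with the screw and does not rise or sink
- thumbscrew (a joint): angle of the thumbscrew in rad: 0 is fully seated (a hard stop), negative is backed off; clockwise seen from above increases it. It starts between -2.3 and -1.1, turns against a light friction of about 0.05 N m and stays where left; it can back off to -3.0. At 0 the head's x axis lies along the fixture's x axis
- bearing: ball bearing lying flat, 68 mm across, 16 mm high, a bystander to leave alone; origin at the centre of its underside
- lens_cap: round solid black lens cap, 43 mm across, 12 mm high, a bystander to leave alone; origin at the centre of its underside
- bolt: hex bolt lying down, 111 mm long along its y axis, 27 mm high, a bystander to leave alone; origin at the centre of its underside
- caliper: caliper lying flat, 220 mm along its y axis, 72 mm wide, 15 mm high, a bystander to leave alone; origin at the centre of its underside
- glass_dish: open glass dish, 77 mm across, 36 mm high, a bystander to leave alone; origin at the centre of its underside
- beaker: glass beaker, 77 mm across, 98 mm high, a bystander to leave alone; origin at the centre of its underside

How it is judged:
By the outcome, as a careful person would: the job done as asked, in the order asked, and still so for the second after the job is handed in, while the arm keeps its last pose, push and grip.
It also fails if it takes over 58 s, if anything falls off the work surface, if the arm or the gripper's body presses on something with over 40 N, if the wrist force passes 120 N, or if a joint passes its speed limit or range.

## Working session

There is one attempt and no reset: what is moved stays moved. The work goes in short steps, Python scripts to look and compute and a tool call to move; the robot and the scene stay as the last step left them, time stands still between calls to the robot, and variables do not carry over. Pictures are saved under pics/ and viewed, at most 10 in all, crops included, and the job is handed in when it is done.

Besides the shell and the picture viewer there is one more tool, called after "Call:" as name(argument=value, ...), one argument or row to a line, values as JSON. send_rows: Moves the arm, as the interface text tells. Its arguments: {"type":"object","properties":{"commands":{"type":"string"},"grip_force":{"type":"number"}},"required":["commands"]}

```bash
ls; mkdir -p pics
cat > h.py <<'E'
import numpy as np, cv2
from station import readout, cams, sign_off
def snap(n,f=None):
    s=cams.snapshot(n)
    if f: cv2.imwrite('pics/'+f,s['pixels'][:,:,::-1])
    return s
def ray(s,uv,z):
    d=np.array(s['rotation'])@np.linalg.inv(np.array(s['intrinsics']))@np.array([uv[0],uv[1],1.])
    e=np.array(s['eye']); return e+d*(z-e[2])/d[2]
def proj(s,p):
    c=np.array(s['rotation']).T@(np.array(p)-np.array(s['eye'])); k=np.array(s['intrinsics'])@c; return k[:2]/k[2]
E
python3 - <<'E'
from h import *
st=readout.sense(); print(st['t'],st['tcp_pos'],st['tool_rot'],st['finger_gap'])
a=snap('scene','scene1.png');b=snap('side','side1.png')
for s in(a,b): print(s['eye'],s['rotation'],s['intrinsics'])
E
```

```text
pics
0.0 [0.20321037 0.59030581 0.23832312] [ 1.65159601e-01  9.86266248e-01 -1.02127483e-03 -3.89089678e-04] 1.0026681909620838
[-0.33320779 -0.12738492  0.95547755] [-0.62483508  0.68699998 -0.26921043  0.25522128] [[446.151478     0.         276.27237166]
 [  0.         446.151478   214.780956  ]
 [  0.           0.           1.        ]]
[ 0.45905672 -0.9983279   0.78487726] [ 0.90741539 -0.05103431  0.01373534 -0.41689826] [[495.89193179   0.         287.21994518]
 [  0.         495.89193179 212.58911626]
 [  0.           0.           1.        ]]
```

```bash
python3 - <<'E'
t=open('h.py').read()
t=t.replace("np.array(s['rotation'])","R.from_quat(s['rotation']).as_matrix()").replace("import numpy as np, cv2","import numpy as np, cv2\nfrom scipy.spatial.transform import Rotation as R")
open('h.py','w').write(t)
E
cat h.py
```

```text
import numpy as np, cv2
from scipy.spatial.transform import Rotation as R
from station import readout, cams, sign_off
def snap(n,f=None):
    s=cams.snapshot(n)
    if f: cv2.imwrite('pics/'+f,s['pixels'][:,:,::-1])
    return s
def ray(s,uv,z):
    d=R.from_quat(s['rotation']).as_matrix()@np.linalg.inv(np.array(s['intrinsics']))@np.array([uv[0],uv[1],1.])
    e=np.array(s['eye']); return e+d*(z-e[2])/d[2]
def proj(s,p):
    c=R.from_quat(s['rotation']).as_matrix().T@(np.array(p)-np.array(s['eye'])); k=np.array(s['intrinsics'])@c; return k[:2]/k[2]
```

View pics/scene1.png

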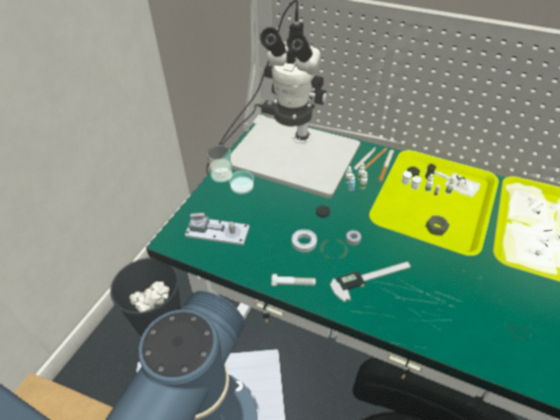

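View pics/side1.png

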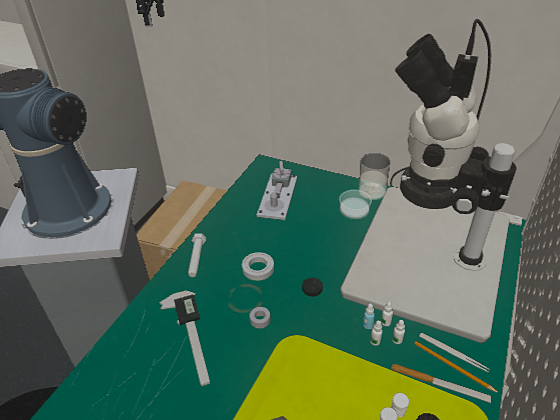

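The scene view shows the fixture at (218,230), with the thumbscrew at its left end (196,220) and the spindle at (234,230). The ring is at (353,238), the bearing at (304,240) and the cap at (323,211). In the side view the ring is at (260,316), the spindle at about (274,197) and the wing at (282,168).

Run:
```python
from h import *
a=snap('scene');b=snap('side')
for n,p,q,z in[('ring',(353,238),(260,316),.012),('bearing',(304,240),(258,265),.01),('cap',(323,211),(312,287),.01),('plate',(218,231),(278,197),.01)]:
    print(n,ray(a,p,z).round(4),ray(b,q,z).round(4))
# plate corners
for n,s,box,z in[('a',a,(180,200,255,250),.01),('b',b,(250,150,305,225),.01)]:
    x0,y0,x1,y1=box; im=s['pixels'][y0:y1,x0:x1]
    hsv=cv2.cvtColor(im,cv2.COLOR_RGB2HSV); m=((hsv[...,1]<90)).astype(np.uint8)*255
    c=max(cv2.findContours(m,0,2)[0],key=cv2.contourArea); print(n,cv2.contourArea(c),cv2.boundingRect(c))
for s,box,f in[(a,(170,195,260,255),'fa.png'),(b,(245,145,310,225),'fb.png')]:
    x0,y0,x1,y1=box; im=cv2.resize(s['pixels'][y0:y1,x0:x1],None,fx=6,fy=6,interpolation=2)
    cv2.imwrite('pics/'+f,im[:,:,::-1])
i1=cv2.imread('pics/fa.png');i2=cv2.imread('pics/fb.png')
W=np.zeros((480,540+390,3),np.uint8);W[:360,:540]=i1;W[:480,540:]=i2
cv2.imwrite('pics/fab.png',cv2.resize(W,(799,412)))
def masks(s,box):
    x0,y0,x1,y1=box; hsv=cv2.cvtColor(s['pixels'][y0:y1,x0:x1],cv2.COLOR_RGB2HSV); m=(hsv[...,1]<90).astype(np.uint8)
    c=max(cv2.findContours(m,0,2)[0],key=cv2.contourArea); return np.array(cv2.minEnclosingCircle(c)[0])+[x0,y0], np.array(cv2.fitEllipse(c)[0])+[x0,y0]
for s,box,z in[(a,(340,226,368,250),.011),(b,(245,300,278,333),.009)]:
    print('ring', [ray(s,u,z).round(4) for u in masks(s,box)])
```

```text
ring [ 0.451  -0.3974  0.012 ] [ 0.4552 -0.4004  0.012 ]
bearing [ 0.4592 -0.2617  0.01  ] [ 0.4594 -0.2639  0.01  ]
cap [ 0.5643 -0.332   0.01  ] [ 0.5652 -0.3384  0.01  ]
plate [ 0.5169 -0.024   0.01  ] [ 0.5227 -0.0388  0.01  ]
a 1310.0 (5, 12, 65, 33)
b 1340.5 (6, 11, 41, 59)
ring [array([ 0.4564, -0.3988,  0.011 ]), array([ 0.4558, -0.3988,  0.011 ])]
ring [array([ 0.4543, -0.3968,  0.009 ]), array([ 0.4543, -0.3992,  0.009 ])]
```

View pics/fab.png

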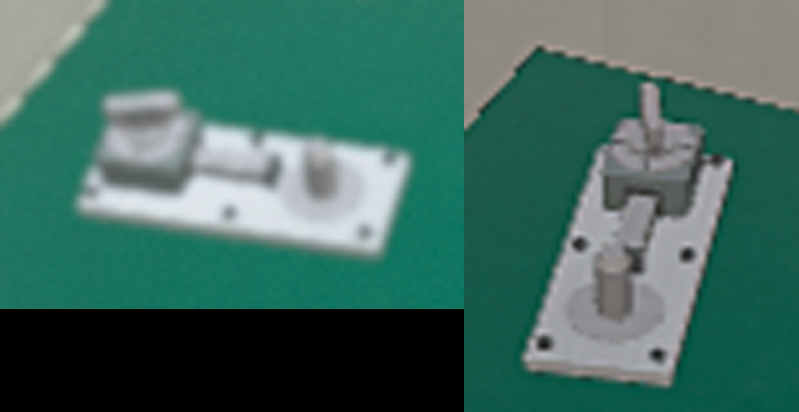

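```bash
cat >> h.py <<'E'
def tri(a,u,b,v):
    A=[];y=[]
    for s,p in((a,u),(b,v)):
        e=np.array(s['eye']);d=ray(s,p,e[2]-1)-e;d/=np.linalg.norm(d);P=np.eye(3)-np.outer(d,d);A.append(P);y.append(P@e)
    x=np.linalg.lstsq(np.vstack(A),np.hstack(y),rcond=None)[0];return x
E
python3 - <<'E'
from h import *
a=snap('scene');b=snap('side')
L=lambda x,y:(x/5.155+170-.4,y/5.155+195-.4)
Q=lambda x,y:((x-464)/5.155+245-.4,y/5.155+145-.4)
print('spindle top',tri(a,L(318,142),b,Q(613,252)),ray(a,L(318,142),.046),ray(b,Q(613,252),.046))
print('wing top',tri(a,L(142,100),b,Q(650,88)))
print('wingends a at .07',ray(a,L(106,100),.07),ray(a,L(178,98),.07))
# corner: right-near, right-far in a ; b: near-left, near-right, far right
for n,p,q in[('-y near',L(383,247),Q(525,358)),('-y far',L(411,152),Q(668,376)),('+y near',L(78,208),None),('+y far',None,Q(733,160))]:
    print(n,ray(a,p,.01) if p else '',ray(b,q,.01) if q else '')
print('caliper',ray(a,(360,281),.01),ray(a,(400,267),.01))
print(ray(a,(242,185),.036),ray(a,(221,172),.05))
E
```

```text
spindle top [ 0.51163064 -0.06562304  0.04557525] [ 0.51369051 -0.06463552  0.046     ] [ 0.51023095 -0.06867145  0.046     ]
wing top [0.53626262 0.02818473 0.06735761]
wingends a at .07 [0.53347565 0.04599555 0.07      ] [0.53101101 0.00764421 0.07      ]
-y near [ 0.46692793 -0.09540003  0.01      ] [ 0.46558661 -0.09697478  0.01      ]
-y far [ 0.53433634 -0.11362842  0.01      ] [ 0.53021425 -0.11781234  0.01      ]
+y near [0.51150263 0.06943405 0.01      ] 
+y far  [0.57960873 0.04384043 0.01      ]
caliper [ 0.30880531 -0.38588431  0.01      ] [ 0.34206241 -0.49941024  0.01      ]
[ 0.6735911 -0.0994365  0.036    ] [ 0.7242918  -0.03736204  0.05      ]
```

Call:
send_rows(
  commands="85 0 0 0 1;85 0 0 0 1;85 0 0 0 1;85 0 0 0 1;85 0 0 0 1;85 0 0 0 1;85 0 0 0 1;85 0 0 0 1;85 0 0 0 1;85 0 0 0 1;85 0 0 0 1;85 0 0 0 1;85 0 0 0 1;85 0 0 0 1;85 0 0 0 1;85 0 0 0 1;85 0 0 0 1;85 0 0 0 1;85 0 0 0 1;85 0 0 0 1",
)

```text
t: 1.97
tcp_pos: [0.2035, 0.5908, 0.2392]
tool_rot: [0.762, 0.648, -0.0, 0.0]
force: [0.8, -0.4, 0.2]
finger_gap: 0.994
gripper_force: 0.0
```

```bash
cat >> h.py <<'E'
def yaw():
    m=R.from_quat(readout.sense()['tool_rot']).as_matrix(); return np.arctan2(m[1,1],m[0,1])
def go(target,yw=None):
    st=readout.sense();p=np.array(st['tcp_pos']);m=R.from_quat(st['tool_rot']).as_matrix()
    print('t',round(st['t'],2),'tcp',p.round(4),'yaw',round(np.degrees(yaw()),2),'q6',round(st['q'][5],2),'F',np.round(st['force'],1))
    if target is not None: print('units xyz',(m.T@(np.array(target)-p)/.02).round(2))
    if yw is not None: print('spin units',round((np.degrees(yaw())-yw+180)%360-180,2)/4)
E
python3 -c "
from h import *
go([.44,.05,.22],-15.2)"
```

```text
t 1.97 tcp [0.2035 0.5908 0.2392] yaw -9.21 q6 1.22 F [ 0.8 -0.4  0.2]
units xyz [-24.8   16.     0.96]
spin units 1.4975
```

Call:
send_rows(
  commands="85 0 0 0 0.75;85 0 0 0 0.75;85 -1 1 0 0;85 -1 1 0 0;85 -1 1 0 0;85 -1 1 0 0;85 -1 1 0 0;85 -1 1 0 0;85 -1 1 0 0;85 -1 1 0 0;85 -1 1 0 0;85 -1 1 0 0;85 -1 1 0 0;85 -1 1 0 0;85 -1 1 0 0;85 -1 1 0 0;85 -1 1 0 0;85 -1 1 0 0;85 -1 1 0 0;85 -1 1 0 0",
)

```text
t: 3.63
tcp_pos: [0.4586, 0.1486, 0.2395]
tool_rot: [0.793, 0.609, 0.0, 0.0]
force: [-0.2, 0.5, 0.3]
finger_gap: 0.994
gripper_force: 0.0
```

```bash
python3 -c "
from h import *
go([.455,-.3985,.16],-15.2)"
```

```text
t 3.63 tcp [0.4586 0.1486 0.2395] yaw -15.02 q6 0.34 F [-0.2  0.5  0.3]
units xyz [-26.47   6.91   3.97]
spin units 0.045
```

Call:
send_rows(
  commands="85 -1 0.26 0 0;85 -1 0.26 0 0;85 -1 0.26 0 0;85 -1 0.26 0 0;85 -1 0.26 0 0;85 -1 0.26 0 0;85 -1 0.26 0 0;85 -1 0.26 0 0;85 -1 0.26 0 0;85 -1 0.26 0 0;85 -1 0.26 0 0;85 -1 0.26 0 0;85 -1 0.26 0 0;85 -1 0.26 0 0;85 -1 0.26 0 0;85 -1 0.26 0 0;85 -1 0.26 0 0;85 -1 0.26 0 0;85 -1 0.26 0 0;85 -1 0.26 0 0",
)

```text
t: 5.3
tcp_pos: [0.4548, -0.2644, 0.2394]
tool_rot: [0.793, 0.609, 0.0, 0.0]
force: [0.3, 0.9, -0.2]
finger_gap: 0.996
gripper_force: 0.0
```

Call:
send_rows(
  commands="85 -1 0.27 0.6 0;85 -1 0.27 0.6 0;85 -1 0.27 0.6 0;85 -1 0.27 0.6 0;85 -1 0.27 0.6 0;85 -1 0.27 0.6 0;85 0 0 0 0;85 0 0 0 0",
)

```text
t: 5.97
tcp_pos: [0.4546, -0.3881, 0.1664]
tool_rot: [0.794, 0.608, 0.0, -0.001]
force: [0.3, 1.0, 0.1]
finger_gap: 0.996
gripper_force: 0.0
```

```bash
python3 -c "
from h import *
go([.455,-.3985,.16],-15.2)
s=snap('wrist','w1.png'); print(s['eye'],R.from_quat(s['rotation']).as_matrix().round(3),proj(s,[.455,-.3985,.018]))"
```

```text
t 5.97 tcp [ 0.4546 -0.3881  0.1664] yaw -15.11 q6 -0.63 F [0.3 1.  0.1]
units xyz [-0.49  0.16  0.32]
spin units 0.0225
[ 0.47123531 -0.32522867  0.30138719] [[ 0.966 -0.25  -0.07 ]
 [-0.26  -0.933 -0.25 ]
 [-0.003  0.26  -0.966]] [287.63134139 211.47556573]
```

View pics/w1.png

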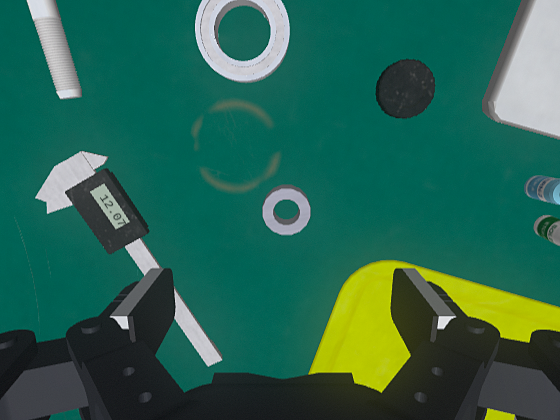

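The ring is at (287,211), within a pixel of the prediction, and the space to either side of it is clear for the fingers.

```bash
python3 -c "
from h import *
s=snap('wrist');hsv=cv2.cvtColor(s['pixels'][175:250,250:325],cv2.COLOR_RGB2HSV);m=(hsv[...,1]<70).astype(np.uint8)
cs,h=cv2.findContours(m,cv2.RETR_CCOMP,2)
for c in cs:
  if cv2.contourArea(c)>100:
    e=cv2.fitEllipse(c);u=np.array(e[0])+[250,175];print(e[1],u,ray(s,u,.018),ray(s,u,.012))
go([.455,-.3985,.012])
"
```

```text
(47.54281234741211, 50.000545501708984) [285.8502121  210.41010284] [ 0.45405416 -0.39660499  0.018     ] [ 0.45368938 -0.39813185  0.012     ]
(20.302350997924805, 25.180517196655273) [285.8757019  209.71463394] [ 0.45422225 -0.39605182  0.018     ] [ 0.45386102 -0.397567    0.012     ]
t 6.07 tcp [ 0.455  -0.3869  0.1675] yaw -15.01 q6 -0.63 F [ 0.1 -0.3  0.9]
units xyz [-0.57  0.16  7.77]
```

Call:
send_rows(
  commands="85 -0.25 0.04 1 0;85 -0.25 0.04 1 0;85 0 0 1 0;85 0 0 1 0;85 0 0 1 0;85 0 0 1 0;85 0 0 0.8 0;85 0 0 0.6 0;85 0 0 0.4 0;85 0 0 0 0;85 0 0 0 0",
  grip_force=40,
)

```text
t: 6.98
tcp_pos: [0.4544, -0.3976, 0.0117]
tool_rot: [0.793, 0.609, 0.0, 0.0]
force: [0.6, 0.6, 1.0]
finger_gap: 0.998
gripper_force: 0.0
```

Call:
send_rows(
  commands="25 0 0 0 0;25 0 0 0 0;25 0 0 0 0;25 0 0 0 0;25 0 0 0 0;25 0 0 0 0;25 0 0 0 0;25 0 0 0 0;25 0 0 0 0;25 0 0 0 0",
  grip_force=40,
)

```text
t: 7.82
tcp_pos: [0.4544, -0.3982, 0.0124]
tool_rot: [0.793, 0.609, 0.0, 0.001]
force: [-1.1, 1.0, 6.1]
finger_gap: 0.447
gripper_force: 40.0
```

Call:
send_rows(
  commands="25 0 0 -0.5 0;25 0 0 -1 0;25 0 0 -1 0;25 0 0 -1 0;25 0 0 -1 0;25 1 -0.1 -1 0;25 1 -0.1 -0.5 0;25 1 -0.1 0 0;25 1 -0.1 0 0;25 1 -0.1 0 0;25 1 -0.1 0 0;25 1 -0.1 0 0;25 1 -0.1 0 0;25 1 -0.1 0 0;25 1 -0.1 0 0;25 1 -0.1 0 0;25 1 -0.2 0 0;25 1 -0.2 0 0;25 0.5 -0.2 0 0;25 0 0 0 0",
)

```text
t: 9.48
tcp_pos: [0.4901, -0.1258, 0.1315]
tool_rot: [0.793, 0.61, -0.0, -0.001]
force: [0.1, 0.2, -0.1]
finger_gap: 0.45
gripper_force: 40.4
```

```bash
python3 -c "
from h import *
go([.511,-.066,.08],-15.2)
s=snap('wrist','w2.png'); print(s['eye'],proj(s,[.511,-.066,.046]),proj(s,[.511,-.066,.01]))"
```

```text
t 9.48 tcp [ 0.4901 -0.1258  0.1315] yaw -14.85 q6 -0.21 F [ 0.1  0.2 -0.1]
units xyz [3.16 0.25 2.58]
spin units 0.0875
[ 0.50650418 -0.062761    0.26645104] [292.59220507 118.08557375] [291.35258755 117.59347276]
```

View pics/w2.png

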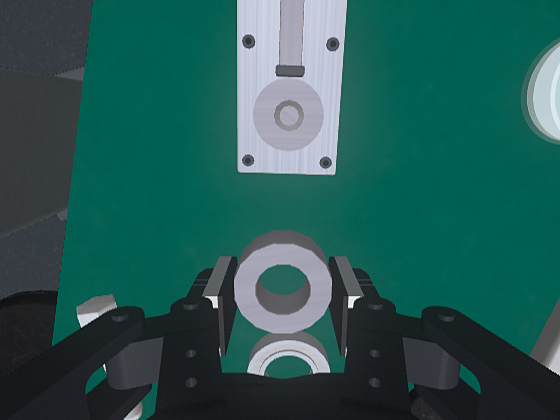

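The spindle is at (288,115) and the jaw nose at (290,71). The held ring is at about (283,282), and it is level between the pads.

```bash
python3 -c "
from h import *
s=snap('wrist');g=cv2.cvtColor(s['pixels'],cv2.COLOR_RGB2GRAY)
for p,z in[((288.5,115),.046),((288.5,115),.01),((290,72),.0255),((248,160),.01),((326,162),.01),((249,41),.01),((333,44),.01)]: print(p,ray(s,p,z).round(4))
h=[ray(s,p,.01)[:2] for p in((248,160),(326,162),(249,41),(333,44))]
v=h[2]+h[3]-h[0]-h[1]; print('y axis deg',np.degrees(np.arctan2(v[1],v[0])),np.degrees(np.arctan2(*(h[1]-h[0])[::-1])),np.linalg.norm(h[1]-h[0]))
# ring bore/outer: bright top face
hs=cv2.cvtColor(s['pixels'],cv2.COLOR_RGB2HSV)
x0,y0=228,220;sub=s['pixels'][y0:340,x0:340]
for gg in (150,165,180):
  m=((hs[y0:340,x0:340,1]<60)&(hs[y0:340,x0:340,2]>gg)).astype(np.uint8)
  for c in cv2.findContours(m,cv2.RETR_CCOMP,2)[0]:
    if cv2.contourArea(c)>600:
      e=cv2.fitEllipse(c);u=np.array(e[0])+[x0,y0];print(gg,np.round(e[1],1),u.round(1),ray(s,u,.138).round(4))
# spindle circle
for c in [cv2.HoughCircles(cv2.medianBlur(g[80:150,250:330],3),cv2.HOUGH_GRADIENT,1,5,param1=80,param2=12,minRadius=10,maxRadius=20)]: print(c)
go(None)
"
```

```text
(288.5, 115) [ 0.51   -0.0654  0.046 ]
(288.5, 115) [ 0.5105 -0.0656  0.01  ]
(290, 72) [ 0.5177 -0.0408  0.0255]
(248, 160) [ 0.4754 -0.0878  0.01  ]
(326, 162) [ 0.5279 -0.1031  0.01  ]
(249, 41) [ 0.4975 -0.0144  0.01  ]
(333, 44) [ 0.5495 -0.03    0.01  ]
y axis deg 73.39708854247438 -16.296572547902606 0.05469415177005132
150 [89.1 97.3] [282.5 288.1] [ 0.4903 -0.1267  0.138 ]
150 [52.1 56.7] [282.5 289.2] [ 0.4902 -0.1272  0.138 ]
165 [88.5 97.3] [282.5 288.1] [ 0.4903 -0.1267  0.138 ]
165 [52.6 57. ] [282.4 289.2] [ 0.4901 -0.1272  0.138 ]
180 [87.5 97.1] [282.4 288.2] [ 0.4903 -0.1268  0.138 ]
180 [56.5 76.7] [287.4 294.2] [ 0.4915 -0.1297  0.138 ]
[[[36.5 32.5 14.7]
  [32.5 29.5 14.6]]]
t 9.58 tcp [ 0.4913 -0.1284  0.1316] yaw -14.96 q6 -0.21 F [-0.7 -0.3 -1.1]
```

Call:
send_rows(
  commands="25 0.8 0.04 0 0;25 0.8 0.04 0 0;25 0.8 0.04 0 0;25 0.8 0.04 0.4 0;25 0 0 0.7 0;25 0 0 0.7 0;25 0 0 0.7 0;25 0 0 0.5 0;25 0 0 0.3 0;25 0 0 0 0;25 0 0 0 0",
)

```text
t: 10.5
tcp_pos: [0.511, -0.0678, 0.0652]
tool_rot: [0.794, 0.608, -0.0, -0.0]
force: [-0.4, -0.7, -0.1]
finger_gap: 0.448
gripper_force: 40.4
```

```bash
python3 -c "
from h import *
go([.51,-.0655,.064],-15.2)
s=snap('wrist'); a=snap('scene');b=snap('side')
c1=cv2.resize(s['pixels'][200:350,200:380],None,fx=3,fy=3)
c2=cv2.resize(b['pixels'][155:230,240:310],None,fx=6,fy=6,interpolation=2)
W=np.zeros((450,960,3),np.uint8);W[:,:540]=c1;W[:,540:]=c2
W=W[:,:,::-1];cv2.imwrite('pics/w3.png',W[:, :800])"
```

```text
t 10.5 tcp [ 0.511  -0.0678  0.0652] yaw -15.06 q6 -0.09 F [-0.4 -0.7 -0.1]
units xyz [ 0.1  -0.08  0.06]
spin units 0.035
```

View pics/w3.png

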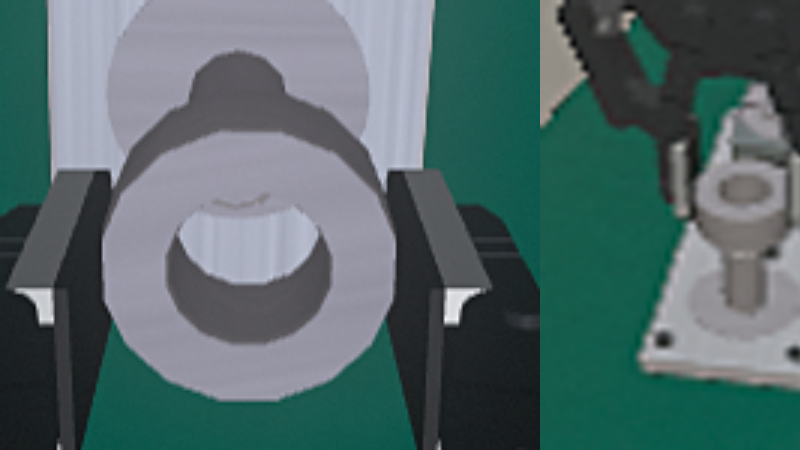

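```bash
python3 -c "
from h import *
s=snap('wrist');st=readout.sense();m=R.from_quat(st['tool_rot']).as_matrix();t=np.array(st['tcp_pos'])
f=lambda u,z:(1e3*(m.T@(ray(s,u,z)-t))[:2]).round(1)
P=lambda x,y:(200+x/3-.3,200+y/3-.3)
print('tip lower edge',f(P(240,207),.046),'tip L',f(P(205,205),.046),'tip R',f(P(272,205),.046))
print('disc L/R',f(P(107,85),.01),f(P(368,85),.01))
print('ring outer L,R,T,B',f(P(103,255),.0712),f(P(396,255),.0712),f(P(249,130),.0712),f(P(249,401),.0712),'bore bottom',f(P(249,343),.0712),f(P(165,265),.0712),f(P(332,265),.0712))
print(proj(s,t+m@[0,0,0]),t)
"
```

```text
tip lower edge [-3.2 -1.9] tip L [-2.8 -7.2] tip R [-2.8  3. ]
disc L/R [  5.  -26.5] [ 5.1 21.2]
ring outer L,R,T,B [  1.2 -19.4] [ 1.3 18.6] [18.4 -0.5] [-20.3  -0.5] bore bottom [-11.5  -0.5] [ -0.2 -11.4] [-0.2 10.3]
[283.91535098 281.71067305] [ 0.51131031 -0.06741938  0.06599574]
```

In the wrist view the tip shows in the top of the bore at about (240,205) in the crop, while the ring is centred at (249,265). The ring therefore has to shift about -1.7 mm in tool y and +2 to 3 mm in tool x.

Call:
send_rows(
  commands="25 0.12 -0.08 0 0;25 0 0 0.1 0;25 0 0 0 0;25 0 0 0 0",
)

```text
t: 11.03
tcp_pos: [0.5098, -0.0642, 0.0634]
tool_rot: [0.793, 0.609, 0.0, 0.0]
force: [0.3, 0.4, -0.9]
finger_gap: 0.445
gripper_force: 40.4
```

```bash
python3 -c "
from h import *
go([.51,-.0655,.064],-15.2)
s=snap('wrist');b=snap('side');a=snap('scene')
c1=cv2.resize(s['pixels'][240:320,230:340],None,fx=5,fy=5,interpolation=2)
c2=cv2.resize(a['pixels'][200:250,210:260],None,fx=8,fy=8,interpolation=2)
W=np.zeros((400,800,3),np.uint8);W[:,:550]=c1;W[:,550:]=c2[:,60:310]
cv2.imwrite('pics/w4.png',W[:,:,::-1])"
```

```text
t 11.03 tcp [ 0.5098 -0.0642  0.0634] yaw -15.0 q6 -0.08 F [ 0.3  0.4 -0.9]
units xyz [-0.06  0.02 -0.03]
spin units 0.05
```

View pics/w4.png

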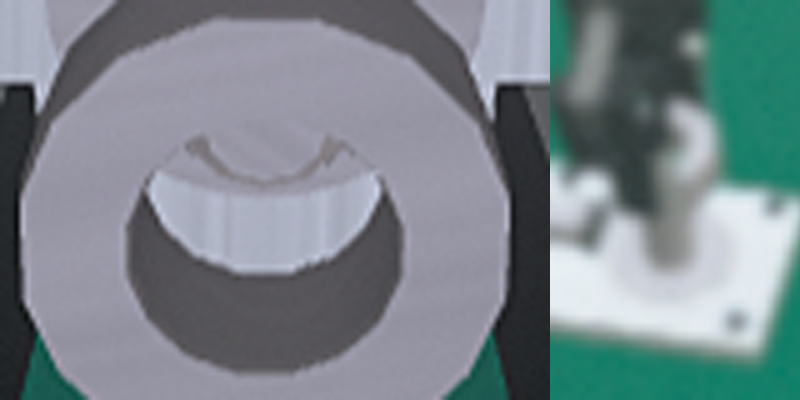

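```bash
python3 -c "
from h import *
s=snap('wrist');st=readout.sense();m=R.from_quat(st['tool_rot']).as_matrix();t=np.array(st['tcp_pos'])
f=lambda u,z:(1e3*(m.T@(ray(s,u,z)-t))[:2]).round(1)
P=lambda x,y:(230+x/5-.4,240+y/5-.4)
print('tip low,L,R',f(P(265,182),.046),f(P(190,142),.046),f(P(342,145),.046))
z=t[2]+.006
print('ring L R T',f(P(20,225),z),f(P(511,225),z),f(P(266,17),z),'bore L,R,bottom',f(P(126,240),z),f(P(404,240),z),f(P(266,375),z))
print('plate disc low',f(P(265,194),.01))
print(t)
"
```

```text
tip low,L,R [-5.4 -0.6] [-1.5 -7.4] [-1.8  6.3]
ring L R T [  1.7 -19.5] [ 1.8 18.4] [18.8 -0.5] bore L,R,bottom [  0.5 -11.4] [ 0.5 10.2] [-11.2  -0.5]
plate disc low [-23.6  -0.6]
[ 0.50992878 -0.06441891  0.06331454]
```

Call:
send_rows(
  commands="25 0.07 0 0 0;25 0 0 0.2 0;25 0 0 0.25 0;25 0 0 0.25 0;25 0 0 0.25 0;25 0 0 0 0",
)

```text
t: 11.73
tcp_pos: [0.5095, -0.0628, 0.043]
tool_rot: [0.793, 0.609, -0.001, -0.001]
force: [-1.0, -0.0, -0.6]
finger_gap: 0.448
gripper_force: 40.4
```

```bash
python3 -c "
from h import *
go([.51,-.0655,.022],-15.2)
s=snap('wrist')
c1=cv2.resize(s['pixels'][240:320,230:340],None,fx=5,fy=5,interpolation=2)
cv2.imwrite('pics/w5.png',c1[:,:,::-1])"
```

```text
t 11.73 tcp [ 0.5095 -0.0628  0.043 ] yaw -15.01 q6 -0.08 F [-1.  -0.  -0.6]
units xyz [-0.12  0.06  1.05]
spin units 0.0475
```

Call:
send_rows(
  commands="25 0 0 0.25 0;25 0 0 0.25 0;25 0 0 0.25 0;25 0 0 0.15 0;25 0 0 0.1 0;25 0 0 0 0;25 0 0 0 0",
)

```text
t: 12.37
tcp_pos: [0.5102, -0.063, 0.0242]
tool_rot: [0.793, 0.609, -0.0, -0.0]
force: [-0.5, 0.7, -0.9]
finger_gap: 0.441
gripper_force: 40.4
```

Call:
send_rows(
  commands="25 0 0 0.05 0;25 0 0 0.05 0;25 0 0 0.03 0;25 0 0 0 0;25 0 0 0 0",
)

```text
t: 12.78
tcp_pos: [0.5105, -0.0631, 0.0224]
tool_rot: [0.793, 0.609, 0.0, 0.0]
force: [-0.7, 0.4, 5.3]
finger_gap: 0.448
gripper_force: 41.0
```

Call:
send_rows(
  commands="75 0 0 0 0;75 0 0 0 0;75 0 0 0 0;75 0 0 0 0;75 0 0 0 0;75 0 0 0 0;75 0 0 -0.3 0;75 0 0 -0.6 0;75 0 0 -1 0;75 0 0 -1 0;75 0 0 -1 0;75 0 0 -1 0;75 0 0 0 0;75 0 0 0 0",
)

```text
t: 13.95
tcp_pos: [0.5109, -0.0633, 0.121]
tool_rot: [0.793, 0.609, 0.001, 0.001]
force: [0.4, 0.2, -0.1]
finger_gap: 0.879
gripper_force: 0.0
```

```bash
python3 -c "
from h import *
w=.0973
go([.5105+.262*w,-.0635+.965*w,.13],-15.2)
s=snap('wrist','w6.png');b=snap('side')
print(proj(s,[.536,.0285,.068]),proj(s,[.5105,-.0645,.028]))"
```

```text
t 13.95 tcp [ 0.5109 -0.0633  0.121 ] yaw -15.01 q6 -0.08 F [ 0.4  0.2 -0.1]
units xyz [ 4.85 -0.   -0.45]
spin units 0.0475
[284.74799626  49.27099686] [283.07117462 220.32362604]
```

View pics/w6.png

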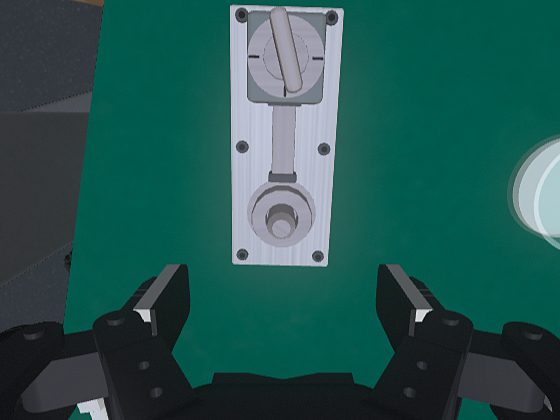

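The ring lies flat on the spindle, at about (281,215). The wing runs from (278,8) to (293,90), centred near (286,49), and the plate axis is almost vertical in the picture.

```bash
python3 -c "
from h import *
s=snap('wrist')
A=lambda p,q:np.degrees(np.arctan2((q-p)[1],(q-p)[0]))
r=lambda u,z:ray(s,u,z)[:2]
w0,w1=r((293.5,90),.068),r((278.5,9),.068);print('wing',w0,w1,(w0+w1)/2,A(w0,w1),np.linalg.norm(w1-w0))
h=[r(u,.01) for u in((242,255),(318,256),(242,16),(331,17))]
print('fix y axis',A(h[0],h[2]),A(h[1],h[3]),'x',A(h[0],h[1]),A(h[2],h[3]))
print('centre plate',sum(h)/4)
print('collar c',r((285.5,57),.046))
f=np.radians(-15.2); 
print('ring top',[r(u,.028) for u in((281,213),)])
go([.536,.0285,.13])
"
```

```text
wing [0.53388163 0.01000169] [0.53608036 0.0459778 ] [0.534981   0.02798974] 86.50263160712433 0.036043238122623916
fix y axis 73.37691405484686 73.57485521408312 x -15.718389316288965 -15.577802716972531
centre plate [ 0.52075608 -0.019166  ]
collar c [0.53485365 0.02832058]
ring top [array([ 0.50897736, -0.05843216])]
t 14.1 tcp [ 0.5095 -0.0628  0.119 ] yaw -15.01 q6 -0.08 F [-0.6 -0.  -0.5]
units xyz [ 4.75  0.1  -0.55]
```

Call:
send_rows(
  commands="55 0.8 0 0 0;55 0.8 0 0 0;55 0.8 0 0 0;55 0.8 0 0 0;55 0.8 0 0 0;55 0.8 0 0 0;55 0 0 0 -0.72;55 0 0 0 -0.72;55 0 0 0 -0.72;55 0 0 0 -0.72;55 0 0 0 0;55 0 0 0 0",
)

```text
t: 15.1
tcp_pos: [0.5344, 0.0298, 0.1186]
tool_rot: [0.729, 0.685, -0.001, -0.001]
force: [0.4, 0.5, 0.2]
finger_gap: 0.642
gripper_force: 0.0
```

```bash
python3 -c "
from h import *
go([.5355,.030,.057],-3.5)
go(None)
s=snap('wrist');st=readout.sense();m=R.from_quat(st['tool_rot']).as_matrix();t=np.array(st['tcp_pos'])
print(proj(s,[.5355,.03,.068]))
cv2.imwrite('pics/w7.png',cv2.resize(s['pixels'][200:350,190:390],None,fx=3.5,fy=3.5)[:,:,::-1])"
```

```text
t 15.1 tcp [0.5344 0.0298 0.1186] yaw -3.57 q6 -0.09 F [0.4 0.5 0.2]
units xyz [0.01 0.06 3.08]
spin units -0.0175
t 15.1 tcp [0.5344 0.0298 0.1186] yaw -3.57 q6 -0.09 F [0.4 0.5 0.2]
[286.22433641 239.89097309]
```

View pics/w7.png

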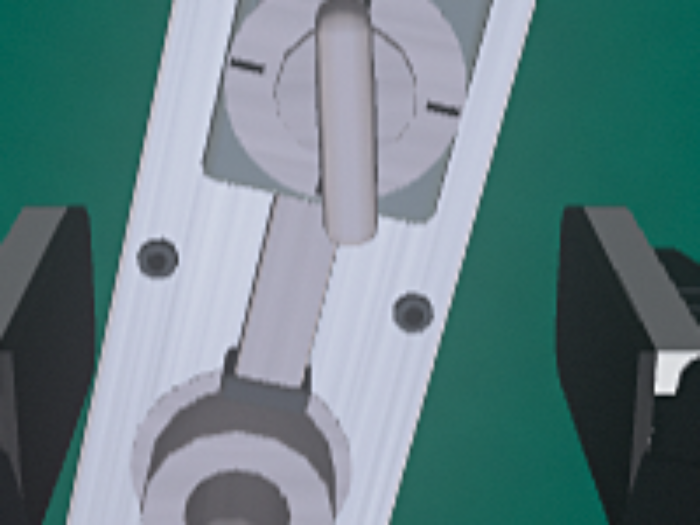

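The wing is upright in the crop from (345,8) to (350,240), so it lines up with the pads and only a small lateral offset is left.

```bash
python3 -c "
from h import *
s=snap('wrist');st=readout.sense();m=R.from_quat(st['tool_rot']).as_matrix();t=np.array(st['tcp_pos'])
f=lambda x,y,z:(1e3*(m.T@(ray(s,(190+x/3.5-.4,200+y/3.5-.4),z)-t))[:2]).round(1)
print(t,'top L/R',f(320,20,.068),f(368,20,.068),'bot L/R',f(325,225,.068),f(378,225,.068),'ends',f(345,5,.068),f(352,242,.068))
print('ring L/R',f(140,500,.028),f(336,500,.028),'pads',f(95,250,.115),f(558,250,.115))
"
```

```text
[0.53468311 0.02966794 0.11903911] top L/R [19.4 -1.7] [19.4  5.4] bot L/R [-13.6  -1. ] [-13.6   7.3] ends [21.7  2. ] [-16.5   3.3]
ring L/R [-90.7 -38.5] [-90.6   1.2] pads [  3.1 -28. ] [ 3.3 26.5]
```

Call:
send_rows(
  commands="55 0.12 0.15 0 -0.3;55 0 0 0.5 0;55 0 0 0.6 0;55 0 0 0.6 0;55 0 0 0.6 0;55 0 0 0.5 0;55 0 0 0.2 0;55 0 0 0.05 0;55 0 0 0 0;55 0 0 0 0",
)

```text
t: 16.03
tcp_pos: [0.5386, 0.0318, 0.059]
tool_rot: [0.721, 0.693, 0.0, 0.0]
force: [-0.2, 0.1, -0.1]
finger_gap: 0.646
gripper_force: 0.0
```

Call:
send_rows(
  commands="30 0 0 0 0;30 0 0 0 0;30 0 0 0 0;20 0 0 0 0;20 0 0 0 0;14 0 0 0 0;14 0 0 0 0;10 0 0 0 0;5 0 0 0 0;5 0 0 0 0;2 0 0 0 0;2 0 0 0 0",
  grip_force=40,
)

```text
t: 17.03
tcp_pos: [0.5379, 0.0319, 0.0588]
tool_rot: [0.721, 0.693, -0.0, -0.0]
force: [-2.5, -0.5, 3.2]
finger_gap: 0.09
gripper_force: 40.1
```

Call:
send_rows(
  commands="2 0 0 0 0.5;2 0 0 0 0.8;2 0 0 0 0.8;2 0 0 0 0.8;2 0 0 0 0.8;2 0 0 0 0.8;2 0 0 0 0.5;2 0 0 0 0;2 0 0 0 0",
)

```text
t: 17.78
tcp_pos: [0.5387, 0.0318, 0.0588]
tool_rot: [0.83, 0.557, 0.0, 0.0]
force: [0.0, -0.5, 3.1]
finger_gap: 0.096
gripper_force: 40.0
```

```bash
python3 -c "
from h import *
go(None);s=readout.sense();print(s['ft_torque'],s['gripper_force'])"
```

```text
t 17.78 tcp [0.5387 0.0318 0.0588] yaw -22.25 q6 0.24 F [ 0.  -0.5  3.1]
[-0.1375017   0.03699493 -0.0824109 ] 40.01260042190552
```

Call:
send_rows(
  commands="2 0 0 0 0.9;2 0 0 0 0.9;2 0 0 0 0.9;2 0 0 0 0.9;2 0 0 0 0.9;2 0 0 0 0.9;2 0 0 0 0.9;2 0 0 0 0.9;2 0 0 0 0.9;2 0 0 0 0.9;2 0 0 0 0.9;2 0 0 0 0.9;2 0 0 0 0.9;2 0 0 0 0.9;2 0 0 0 0.9;2 0 0 0 0.9;2 0 0 0 0.9;2 0 0 0 0.9;2 0 0 0 0;2 0 0 0 0",
)

```text
t: 19.45
tcp_pos: [0.5401, 0.0299, 0.0589]
tool_rot: [1.0, 0.026, 0.002, 0.002]
force: [0.7, -6.5, -0.3]
finger_gap: 0.091
gripper_force: 39.8
```

```bash
python3 -c "
from h import *
go(None);s=readout.sense();print(s['ft_torque'],s['gripper_force'])"
```

```text
t 19.45 tcp [0.5401 0.0299 0.0589] yaw -86.99 q6 1.37 F [ 0.7 -6.5 -0.3]
[-1.19352256 -0.1319902  -0.0383594 ] 39.769683480262756
```

Call:
send_rows(
  commands="2 0 0.04 0 0;2 0 0 0 0.4;2 0 0 0 0.4;2 0 0 0 0.4;2 0 0 0 0.4;2 0 0 0 0.4;2 0 0 0 0.4;2 0 0 0 0.4;2 0 0 0 0.4;2 0 0 0 0.4;2 0 0 0 0;2 0 0 0 0",
)

```text
t: 20.45
tcp_pos: [0.5401, 0.0293, 0.0589]
tool_rot: [0.995, -0.099, 0.002, 0.001]
force: [1.8, -7.7, 0.4]
finger_gap: 0.096
gripper_force: 39.7
```

```bash
python3 -c "
from h import *
go(None);s=readout.sense();print(s['ft_torque'],s['gripper_force'])"
```

```text
t 20.45 tcp [0.5401 0.0293 0.0589] yaw -101.4 q6 1.62 F [ 1.8 -7.7  0.4]
[-1.15965155 -0.21182322 -0.0245303 ] 39.7478324174881
```

Call:
send_rows(
  commands="2 0 0.06 0 0;2 0 0 0 0.25;2 0 0 0 0.25;2 0 0 0 0.25;2 0 0 0 0.25;2 0 0 0 0;2 0 0 0 0",
)

```text
t: 21.03
tcp_pos: [0.54, 0.029, 0.0589]
tool_rot: [0.991, -0.135, 0.002, 0.0]
force: [4.1, -3.3, -1.2]
finger_gap: 0.096
gripper_force: 39.6
```

```bash
python3 -c "
from h import *
go(None);s=readout.sense();print(s['ft_torque'],s['gripper_force'])"
```

```text
t 21.03 tcp [0.54   0.029  0.0589] yaw -105.5 q6 1.69 F [ 4.1 -3.3 -1.2]
[-0.8008839  -0.56748122  0.00598175] 39.55414295196533
```

Call:
send_rows(
  commands="2 0 0 0 0.25;2 0 0 0 0.25;2 0 0 0 0.25;2 0 0 0 0;2 0 0 0 0",
)

```text
t: 21.45
tcp_pos: [0.54, 0.029, 0.0589]
tool_rot: [0.987, -0.159, 0.002, 0.001]
force: [4.5, -4.1, -1.7]
finger_gap: 0.093
gripper_force: 41.9
```

```bash
python3 -c "
from h import *
go(None);s=readout.sense();print(s['ft_torque'],s['gripper_force'])"
```

```text
t 21.45 tcp [0.54   0.029  0.0589] yaw -108.31 q6 1.74 F [ 4.5 -4.1 -1.7]
[-0.79943544 -0.54726219  0.5328056 ] 41.91248239134438
```

Call:
send_rows(
  commands="2 0 0 0 0.25;2 0 0 0 0.25;2 0 0 0 0;2 0 0 0 0",
)

```text
t: 21.78
tcp_pos: [0.54, 0.029, 0.0589]
tool_rot: [0.984, -0.175, 0.002, 0.001]
force: [3.6, -3.5, -0.9]
finger_gap: 0.087
gripper_force: 50.9
```

```bash
python3 -c "
from h import *
go(None);s=readout.sense();print(s['ft_torque'],s['gripper_force'])
s=snap('wrist')
cv2.imwrite('pics/w8.png',cv2.resize(s['pixels'][180:360,180:400],None,fx=3.5,fy=3.3)[:,:,::-1])"
```

```text
t 21.78 tcp [0.54   0.029  0.0589] yaw -110.2 q6 1.77 F [ 3.6 -3.5 -0.9]
[-0.66624262 -0.5822841   0.84211822] 50.925376849882014
```

View pics/w8.png

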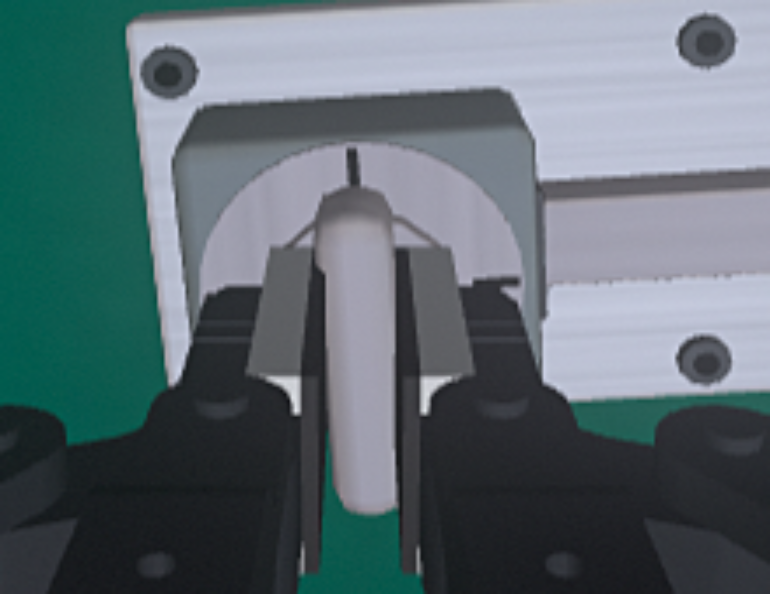

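Call:
send_rows(
  commands="2 0 0 0 -0.5;2 0 0 0 -0.9;2 0 0 0 -0.9;2 0 0 0 -0.9;2 0 0 0 -0.9;2 0 0 0 -0.9;2 0 0 0 -0.9;2 0 0 0 -0.9;2 0 0 0 -0.9;2 0 0 0 -0.9;2 0 0 0 -0.9;2 0 0 0 -0.9;2 0 0 0 -0.9;2 0 0 0 -0.9;2 0 0 0 -0.9;2 0 0 0 -0.9;2 0 0 0 -0.9;2 0 0 0 -0.9;2 0 0 0 0;2 0 0 0 0",
)

```text
t: 23.5
tcp_pos: [0.5394, 0.0311, 0.0589]
tool_rot: [0.932, 0.364, 0.002, -0.0]
force: [3.9, 2.9, -1.0]
finger_gap: 0.09
gripper_force: 39.7
```

```bash
python3 -c "
from h import *
go(None,-15.5);s=readout.sense();print(s['ft_torque'],s['gripper_force'])"
```

```text
t 23.5 tcp [0.5394 0.0311 0.0589] yaw -47.35 q6 0.67 F [ 3.9  2.9 -1. ]
spin units -7.9625
[ 0.56656584 -0.62208384  0.01051807] 39.65372443199158
```

Call:
send_rows(
  commands="2 0 0 0 -0.8;2 0 0 0 -0.9;2 0 0 0 -0.9;2 0 0 0 -0.9;2 0 0 0 -0.9;2 0 0 0 -0.9;2 0 0 0 -0.9;2 0 0 0 -0.7;2 0 0 0 -0.5;2 0 0 0 -0.3;2 0 0 0 -0.25;2 0 0 0 0;2 0 0 0 0",
)

```text
t: 24.58
tcp_pos: [0.5384, 0.0317, 0.0589]
tool_rot: [0.796, 0.605, 0.001, -0.001]
force: [2.3, 4.8, 1.2]
finger_gap: 0.094
gripper_force: 39.9
```

```bash
python3 -c "
from h import *
go([.5385,.031,.0585],-15.5);s=readout.sense();print(s['ft_torque'],s['gripper_force'])
w=snap('wrist');cv2.imwrite('pics/w9.png',w['pixels'][:,:,::-1])
# wing top edges per row between pads
im=cv2.cvtColor(w['pixels'],cv2.COLOR_RGB2HSV)
c=[]
for r in range(235,300,6):
    l=im[r,255:320]; m=np.where((l[:,2]>140)&(l[:,1]<40))[0]; print(r,m.min()+255 if len(m) else None,m.max()+255 if len(m) else None,len(m))
b=snap('side'); hs=cv2.cvtColor(b['pixels'],cv2.COLOR_RGB2HSV)
"
```

```text
t 24.58 tcp [0.5384 0.0317 0.0589] yaw -15.58 q6 0.12 F [2.3 4.8 1.2]
units xyz [-0.03  0.01  0.02]
spin units -0.02
[ 0.81063234 -0.45951385  0.09800181] 39.89211022853851
235 255 318 59
241 255 319 46
247 255 319 46
253 255 319 57
259 255 319 31
265 273 319 29
271 273 292 20
277 273 292 20
283 273 291 19
289 274 291 18
295 256 308 37
```

```bash
python3 -c "
from h import *
print(sign_off())"
```

```text
the job is handed in; nothing more can be done
None
```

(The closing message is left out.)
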